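Set the red guard channel up on two packing piles

TASK

Set the red channel up for drilling on two packing piles on the grey steel plate. On the yellow pad put the brown timber off-cut and on top of it the white plastic block; on the green pad put the square steel tube and on top of it the blue block, every piece the same way up as it lies now, each centred on what is under it and with its length parallel to the pad's length. Last, lay the red channel, open side up and level, across both piles, centred on the plate and running the plate's long way.

Things in the scene. Friction and masses are not known exactly. Their poses are not given: they have to be found in the camera images.
- plate: Flat grey steel plate, 122 mm along its own x, 146 mm along its own y, 5 mm thick, with a dark screw in each corner, fixed to the bench. Origin: centre of its underside (z = 0). It lies with its long side (y) running roughly away from the robot. A tray of scrap, solid up to 0.13 m high, stands between it and the pieces on the left; cartons 0.20 m high stand to its right and behind.
- pad_yellow: Yellow rubber pad, 96 x 48 x 3 mm, fixed on the plate with its 96 mm length along the plate's x (across the plate), 46 mm from the plate's centre along the plate's y; either end of the plate. Origin: centre of its underside; its top is at z = 8 mm.
- pad_green: Green rubber pad, the same size as the yellow one, on the other end of the plate, 46 mm from its centre. Origin: centre of its underside; its top is at z = 8 mm.
- timber: Brown softwood off-cut, loose. 99 mm along its y, 43 mm along its x, 25 mm high. Origin: centre of its underside; z up. Grip it across the 43 mm. It and the white block, square tube and blue block start in four places on the left of the bench, in any order.
- white_block: Cream-white solid plastic block, loose. 78 mm along its x, 32 mm along its y, 38 mm high. Origin: centre of its underside; z up. Grip it across the 32 mm. A cabinet frame hangs over the back of the bench from x = 0.62 m on, z = 0.45 to 0.62 m: keep the wrist clear of it, lift low on the left and draw the hand in towards the robot before crossing.
- square_tube: Dark steel square tube off-cut, loose. 75 mm along its x, 32 mm along its y, 32 mm high. Origin: centre of its underside; z up. Grip it across its 32 mm width.
- blue_block: Blue painted metal block with two holes in its top, loose. 80 mm along its x, 36 mm along its y, 31 mm high. Origin: centre of its underside; z up. Grip it across the 36 mm.
- channel: Red plastic U channel, loose, lying open side up. 160 mm along its x, 60 mm along its y (outside), 45 mm high; floor and both long walls are 4 mm thick. Origin: centre of its underside; z up. Grip it across the outside of its walls (60 mm). The five loose pieces weigh 0.06 to 0.3 kg.

How it is judged (in metres and radians):
At the end, for the whole second after the job is handed in: Each piece lies flat (0.06 rad) and at rest on the one below (height within 4 mm): timber and tube centred on their pads, white block on timber, blue block on tube, within 12 mm and 0.17 rad; channel level, open side up, on both piles, within 15 mm of the plate centre and 0.14 rad (horizontal distance between timber and pad_yellow below 0.012 m and height (world z) of timber between 0.004 and 0.012 m and angle between the y axis of timber and the x axis of plate, either way round below 0.17 rad and angle between each of timber, white_block, square_tube, blue_block, channel's own z axis and vertical below 0.06 rad and linear speed of each of timber, white_block, square_tube, blue_block, channel below 0.02 m/s and horizontal distance between white_block and timber below 0.012 m and height (world z) of white_block between 0.029 and 0.037 m and angle between the x axis of each of white_block, square_tube, blue_block and the x axis of plate, either way round below 0.17 rad and horizontal distance between square_tube and pad_green below 0.012 m and height (world z) of square_tube between 0.004 and 0.012 m and horizontal distance between blue_block and square_tube below 0.012 m and height (world z) of blue_block between 0.036 and 0.044 m and horizontal distance between channel and plate below 0.015 m and height (world z) of channel between 0.067 and 0.075 m and angle between the x axis of channel and the y axis of plate, either way round below 0.14 rad); the robot touches nothing.
It also fails if it takes over 144 s, if anything falls off the work surface, if the arm or the gripper's body presses on something with over 40 N, if the wrist force passes 120 N, or if a joint passes its speed limit or range.

ROBOT

A 7-joint arm with a two-finger parallel gripper is mounted at the origin on a cart in front of the work surface, level with it; the furniture and walls round the work are solid. World frame = base frame: x ahead of the robot, y to its left, z up, the work surface at z = 0. Lengths are in mm, angles in rad, forces in N, time in s.
With the tool pointing down it reaches from about 400 to 900 mm from the base axis. Payload 5.6 kg.
Tool frame: the origin (TCP) lies midway between the tips of the shut fingers; the grasp point (between the pads) lies 19 mm behind it; z points along the fingers, y is the line along which they close (so a half turn about z gives the same grasp; the last joint's range is limited). The gripper opens to 92 mm and grips with 3 to 60 N. Pads are 20 mm wide; open, the fingers measure 128 mm over their backs; the gripper's body (75 mm by 189 mm) begins 69 mm behind the grasp point.
Start: joints at [-1.299, 0.468, -0.012, 1.603, 0.006, 1.071, -0.056], TCP at [201.298, 618.052, 214.592] pointing down, gripper open.
Joint ranges: [-2.53, 2.53], [-0.31, 2.02], [-1.57, 1.55], [0.28, 2.44], [-1.29, 4.43], [0.15, 1.84], [-2.92, 2.92]. Speed limits (rad/s): [2.57, 2.57, 3.14, 3.14, 3.14, 3.14, 3.14].

INTERFACE

Orientations are given as a rotation vector (axis times angle).
In Python, from cell import robot, grip, kin, viewer gives the robot as it stands. Calls block until the motion is done:
- robot.movep(position, orientation): joint-space move of the TCP to a pose.
- robot.servo_line(position, feed=150, rotation=None): straight line of the TCP; rotation=None keeps the orientation; feed is the mean speed in mm/s.
- robot.goto_joints(angles): joint-space move.
- grip(opening, newtons=None): opening from 0.0 (shut) to 1.0 (fully open); newtons is the grip in N (None keeps the last); returns when the fingers have stopped.
- robot.hold(seconds).
- kin.ik(position, orientation): joint angles nearest the present ones, or None.
- robot.observe(): the state.
- viewer.read_camera(name): name is "side" or "top" or "wrist"; returns the picture (480x640x3 uint8, red, green, blue); there is no depth.
- viewer.camera_info(name): a dict with "camera_matrix" (3x3 intrinsics, pixels), "R" (3x3) and "t" (3): a world point X has camera coordinates R X + t. Camera axes: x right, y down, z forward; pixel columns grow to the right and rows downward; lengths in mm; the calibration is good to about 2 mm. The wrist camera is an equidistant fisheye: a pixel r from the principal point sees the ray r / f radians off the axis. A picture is of the moment at which its call begins: read the wrist's pose just before it. camera_info takes no time and is no camera call; for the wrist camera it gives the pose at the moment of the call.
A pose or a line that the arm cannot do raises robot.IKError and nothing moves.
- robot.job_done(): hands the job in; it is judged then, once.
Trained networks look in the newest picture that a camera, given by its name, has taken for a name from the list of things; names that differ only in an ending like _2 or _b are one class to them, and where a whole thing is asked for, a point or a joint stands for the part that bears it (a point fixed in the world has none). Each returns a list of dicts, best first, with "confidence" (0 to 1); they miss things now and then, are a little off and sometimes report something else, mostly with a low value. They report only what shows in the picture. A call takes as long as a camera call.
- viewer.silhouettes(name, camera): "mask" (480x640 bool, what is visible of it).
- viewer.pinpoint(name, camera): "at" ([x, y, z] in mm, in the coordinates of the camera as it stood for that picture, good to about 4 mm: a listed point, or the origin of a listed thing).
The state is a dict: "t": time; "joints": joint angles; "joint_velocities": joint speeds; "joint_torque": joint torques, N m; "tcp_pos": TCP position; "tcp_rot": TCP orientation; "contact_force": force on the tool from outside, world axes, zero at the start; "wrist_torque": the same for the moment, N m; "grip_width": opening from 0.0 (shut) to 1.0 (fully open); "grip_force": force on a finger pad.
Only numpy, scipy, OpenCV 4.12 (cv2) and the standard library are available. Lean on these libraries where they do the work, as an engineer would, in place of code of your own. Each camera call takes 0.05 s, during which the arm holds its last target. There are 200 camera calls.

## Working session

There is one attempt and no reset: what is moved stays moved. The work goes in short steps, each a Python script; the robot and the scene stay as the last script left them, time stands still between calls to the robot, and variables do not carry over. Pictures are saved under pics/ and viewed, at most 14 in all, crops included, and the job is handed in when it is done.

```bash
ls; mkdir -p pics; cat > h.py <<'E'
import numpy as np, cv2
from cell import robot, grip, kin, viewer
from scipy.spatial.transform import Rotation as Ro
def save(cam,name):
    im=viewer.read_camera(cam); cv2.imwrite(f'pics/{name}.png',cv2.cvtColor(im,cv2.COLOR_RGB2BGR)); return im
def world(p,ci): return np.array(ci['R']).T@(np.array(p)-np.array(ci['t']).ravel())
E
python3 - <<'E'
from h import *
np.set_printoptions(precision=1,suppress=True)
for c in ['top','side']:
    ci=viewer.camera_info(c); print(c,np.array(ci['camera_matrix']).round(0).tolist(),(-np.array(ci['R']).T@np.array(ci['t'])).round(0))
    save(c,c+'0')
    for n in ['plate','pad_yellow','pad_green','timber','white_block','square_tube','blue_block','channel']:
        for d in viewer.pinpoint(n,c)[:2]: print(n,round(d['confidence'],2),world(d['at'],ci))
o=robot.observe(); print(o['t'],o['tcp_rot'],Ro.from_rotvec(o['tcp_rot']).as_matrix(),o['contact_force'])
E
```

```text
pics
top [[614.0, 0.0, 327.0], [0.0, 614.0, 243.0], [0.0, 0.0, 1.0]] [ 338.  -20. 1442.]
plate 0.67 [ 498.9 -337.6   -2.7]
pad_yellow 0.94 [ 455.7 -322.7    1.5]
pad_green 0.67 [ 540.  -356.3    3.1]
timber 0.67 [461.4 321.2  -1.1]
white_block 0.75 [497.2 173.6   1.5]
square_tube 0.65 [460.5 321.6  -2.9]
square_tube 0.56 [399.3 222.   -4.6]
blue_block 0.87 [546.4 287.1  -3.7]
blue_block 0.59 [ 351.9 -277.7   -1.1]
channel 0.76 [ 353.  -278.5   -1.2]
side [[489.0, 0.0, 324.0], [0.0, 489.0, 238.0], [0.0, 0.0, 1.0]] [ 635. -538.  890.]
plate 0.88 [ 502.7 -338.8    0.8]
pad_yellow 0.92 [ 462.9 -321.2    5.1]
timber 0.93 [457.5 321.1   2.1]
white_block 0.78 [499.7 175.1   0.1]
square_tube 0.78 [403.5 221.9  -2.4]
blue_block 0.63 [546.2 286.8  -0.2]
blue_block 0.57 [493.9 173.9  -2.1]
channel 0.65 [ 356.3 -275.7   -1.3]
0.9 [0.5 3.1 0. ] [[-1.   0.3  0. ]
 [ 0.3  1.   0. ]
 [-0.   0.  -1. ]] [-1.  -0.5 -0.8]
```

View pics/top0.png

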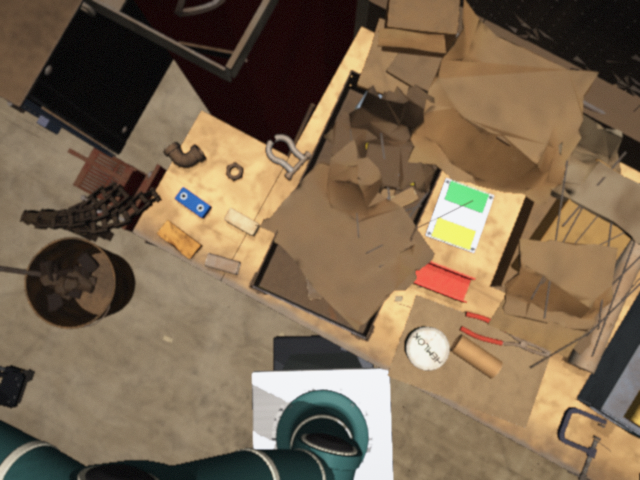

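View pics/side0.png

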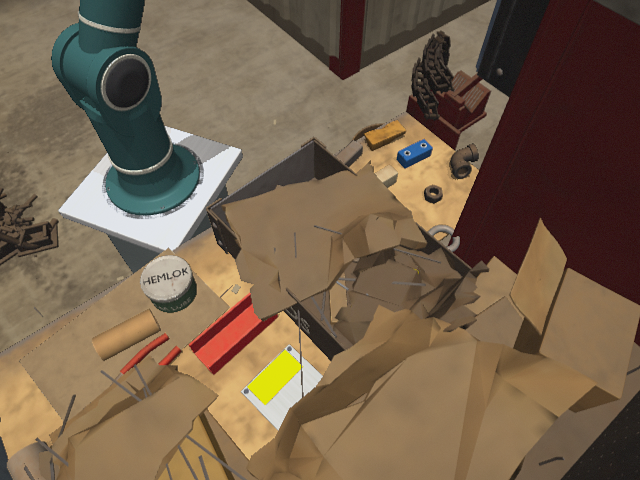

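The top picture shows blue at (192,203), white (241,221), timber (180,239), tube (222,264), channel (444,282), and the plate at (460,215) with yellow near and green far. In the side picture the cartons hide the green pad. Next is a closer wrist look at the left group.

```bash
cat >> h.py <<'E'
H=dict(timber=25,white_block=38,square_tube=32,blue_block=31,channel=45,pad_yellow=8,pad_green=8,plate=5)
def rays(px,ci,fish):
    K=np.array(ci['camera_matrix']); px=np.asarray(px,float).reshape(-1,2)
    d=(px-K[:2,2])/[K[0,0],K[1,1]]
    if fish:
        r=np.linalg.norm(d,axis=1,keepdims=True); d=d*np.where(r>1e-9,np.tan(np.minimum(r,1.5))/np.maximum(r,1e-9),1)
    return np.c_[d,np.ones(len(d))]@np.array(ci['R'])
def toplane(px,ci,z,fish):
    w=rays(px,ci,fish); c=-np.array(ci['R']).T@np.array(ci['t']).ravel()
    return (c+w*((z-c[2])/w[:,2:]))[:,:2]
def rect(name,cam,ci,near=None):
    """candidates: (conf, cx, cy, L, W, angle of long side) from silhouette on the mid-height plane"""
    out=[]
    for d in viewer.silhouettes(name,cam)[:3]:
        m=d['mask'].astype(np.uint8); cs,_=cv2.findContours(m,cv2.RETR_EXTERNAL,cv2.CHAIN_APPROX_NONE)
        if not cs: continue
        c=max(cs,key=cv2.contourArea).reshape(-1,2)
        h=H[name]; P=toplane(c,ci,h if name in('plate','pad_yellow','pad_green') else h/2,cam=='wrist').astype(np.float32)
        (cx,cy),(w,l),a=cv2.minAreaRect(P)
        if w>l: w,l,a=l,w,a-90
        a=(a+90+90)%180-90
        out.append((round(d['confidence'],2),round(cx,1),round(cy,1),round(l,1),round(w,1),round(a,1)))
    return out
def down(yaw): # tool down with tool-y (closing line) at world angle yaw (rad)
    y=np.array([np.cos(yaw),np.sin(yaw),0]); z=np.array([0,0,-1.]); return Ro.from_matrix(np.c_[np.cross(y,z),y,z])
E
python3 - <<'E'
from h import *
ci=viewer.camera_info('top'); viewer.read_camera('top')
for n in H: print('top',n,rect(n,'top',ci))
r=robot.observe()['tcp_rot']
robot.movep([440,262,230],r)
ci=viewer.camera_info('wrist'); save('wrist','w1')
for n in ['timber','white_block','square_tube','blue_block']:
    print(n,rect(n,'wrist',ci),[(round(d['confidence'],2),world(d['at'],ci).round(1)) for d in viewer.pinpoint(n,'wrist')[:2]])
o=robot.observe();print(o['t'],o['joints'],o['tcp_pos'],ci['camera_matrix'],world([0,0,0],ci),np.array(ci['R'])[2])
E
```

```text
top timber [(0.71, 460.6, 322.7, 104.8, 45.4, 51.0)]
top white_block [(0.78, 496.8, 173.5, 83.4, 32.6, 59.3)]
top square_tube [(0.86, 400.8, 220.4, 79.1, 31.9, 73.2)]
top blue_block [(0.89, 545.3, 288.0, 86.3, 37.5, 52.9)]
top channel []
top pad_yellow [(0.72, 458.3, -319.9, 98.4, 50.7, 67.2)]
top pad_green [(0.91, 542.5, -354.2, 97.0, 49.2, 67.7)]
top plate [(0.57, 500.0, -337.7, 146.6, 123.7, -22.2)]
timber [(0.67, 461.8, 319.4, 105.3, 46.1, 51.8)] [(0.93, array([460.5, 321. ,   0.8]))]
white_block [] [(0.97, array([495.7, 171.8,   2.4]))]
square_tube [(0.86, 400.8, 216.4, 79.0, 34.2, 71.2)] [(0.62, array([396.9, 217.9,  -1.3]))]
blue_block [(0.87, 547.8, 285.5, 88.9, 46.6, 52.8)] [(0.8, array([545.8, 281.3,   4.7]))]
3.3833 [-0.74456451  0.21435843  0.16334297  1.92972992 -0.04110338  1.00067994
  0.69350451] [439.92795468 262.1719279  229.94502905] [[371.64829954   0.         321.02603097]
 [  0.         371.64829954 240.93231186]
 [  0.           0.           1.        ]] [373.83304297 282.382646   400.95313224] [ 0.22880727 -0.07474    -0.97059836]
```

View pics/w1.png

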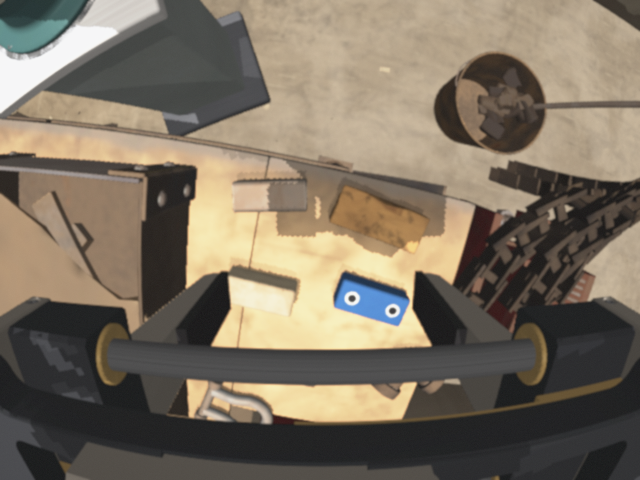

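```bash
python3 - <<'E'
from h import *
ci=viewer.camera_info('wrist')
print(toplane([[188,200],[187,265],[187,290]],ci,0,1).round(0), toplane([[150,178],[143,310],[195,165]],ci,130,1).round(0))
ct=viewer.camera_info('top')
im=cv2.imread('pics/top0.png')[90:330,340:640]; cv2.imwrite('pics/c1.png',cv2.resize(im,None,fx=2.6,fy=2.5,interpolation=cv2.INTER_CUBIC))
def chk(x,y,z,yaw):
    for k in (0,np.pi): 
        q=kin.ik([x,y,z],down(yaw+k).as_rotvec()); print((x,y,z,round(np.degrees(yaw+k))),None if q is None else np.round(q,2))
r=np.radians
chk(461,321,15,r(-38.6)); chk(401,219,15,r(-18)); chk(497,173,20,r(-30.7)); chk(546,286,15,r(-37))
chk(458,-320,20,r(-22.5)); chk(542,-355,20,r(-22.5)); chk(542,-355,120,r(-22.5)); chk(500,-338,100,r(67.5));chk(354,-277,25,r(67.5))
E
```

```text
[[376. 122.]
 [447.  90.]
 [477.  77.]] [[348. 149.]
 [449.  94.]
 [353. 188.]]
(461, 321, 15, -39) [-0.97  0.63  0.39  1.96 -0.39  0.62 -1.  ]
(461, 321, 15, 141) [-0.64  0.6  -0.04  1.94  0.04  0.6   1.77]
(401, 219, 15, -18) [-0.82  0.5   0.3   2.21 -0.31  0.48 -0.59]
(401, 219, 15, 162) [-0.53  0.49 -0.06  2.19  0.06  0.47  2.2 ]
(497, 173, 20, -31) [-0.71  0.58  0.39  2.05 -0.39  0.59 -0.59]
(497, 173, 20, 149) [-0.39  0.55 -0.    2.03  0.    0.56  2.2 ]
(546, 286, 15, -37) [-0.84  0.7   0.42  1.83 -0.42  0.7  -0.84]
(546, 286, 15, 143) [-0.52  0.67 -0.02  1.8   0.02  0.67  1.94]
(458, -320, 20, -22) [-0.02  0.72  0.76  1.99 -0.74  0.74  0.8 ]
(458, -320, 20, 158) [ 1.21  0.82 -0.9   1.9   0.86  0.86  2.61]
(542, -355, 20, -22) [-0.02  0.85  0.8   1.76 -0.78  0.88  0.75]
(542, -355, 20, 158) [ 1.12  0.93 -0.9   1.68  0.86  0.98  2.65]
(542, -355, 120, -22) [-0.17  0.82  1.07  1.73 -0.8   1.1   0.77]
(542, -355, 120, 158) [ 1.23  0.89 -1.11  1.63  0.86  1.18  2.66]
(500, -338, 100, 68) [ 0.03  0.61  0.69  1.84 -0.5   0.87  2.14]
(500, -338, 100, 247) [-0.3   1.    1.34  1.86 -1.06  1.22 -0.56]
(354, -277, 25, 68) [ 0.21  0.49  0.46  2.23 -0.44  0.51  2.18]
(354, -277, 25, 247) [-0.26  0.77  1.11  2.25 -1.04  0.81 -0.39]
```

View pics/c1.png

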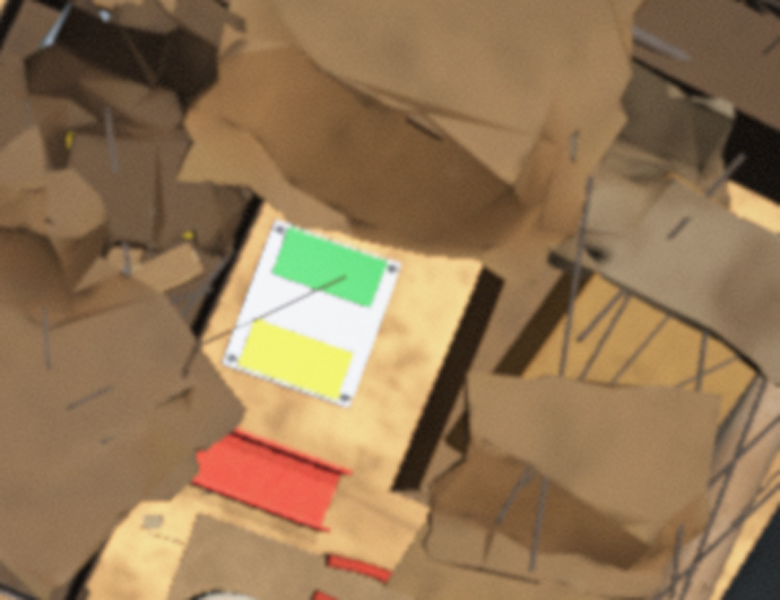

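The crop shows the plate with bench to its right up to the dark carton face at crop x≈480, and a flap hangs close behind the green pad. The tray wall clears the white block. I'll pick the timber, cross, and look at the plate from the wrist before placing.

```bash
cat >> h.py <<'E'
r=np.radians
PCS=dict(timber=(461,320.5,51.4),square_tube=(400.5,218.5,72),white_block=(496.5,172.7,59.3),blue_block=(546,286.3,53))
def st(tag):
    o=robot.observe(); print(tag,round(o['t'],1),np.round(o['tcp_pos'],1),'w',round(o['grip_width'],3),'f',round(o['grip_force'],1),np.round(o['contact_force'],1)); return o
def pick(name,z,N):
    x,y,a=PCS[name]; R=down(r(a-90)).as_rotvec()
    robot.movep([x,y,z+90],R); robot.servo_line([x,y,z],feed=120)
    grip(0.0,N); st('gripped '+name)
    robot.servo_line([x,y,z+70],feed=150)
def tuck_left():
    robot.movep([400,200,235],down(r(-22.5+ 57)).as_rotvec())
def swing(dq1,yaw):
    q=np.array(robot.observe()['joints']); q[0]+=dq1; y0=Ro.from_rotvec(robot.observe()['tcp_rot']).as_matrix()[:,1]
    cur=np.arctan2(y0[1],y0[0])-dq1; q[6]+=(yaw-cur+np.pi/2)%np.pi-np.pi/2; robot.goto_joints(q)
E
python3 - <<'E'
from h import *
robot.goto_joints([-0.58,0.22,0,1.95,0,np.pi-2.17,-1.25]); st('ref')
pick('timber',5,40); tuck_left(); st('tuck'); print(np.round(robot.observe()['joints'],2))
swing(1.0,r(-22.5)); o=st('swung'); print(np.round(o['joints'],2))
ci=viewer.camera_info('wrist'); save('wrist','w2')
for n in ['pad_yellow','pad_green','plate','channel']:
    print(n,rect(n,'wrist',ci),[(round(d['confidence'],2),world(d['at'],ci).round(1)) for d in viewer.pinpoint(n,'wrist')[:2]])
E
```

```text
ref 5.1 [439.7 248.1 217.7] w 1.0 f 0.0 [-0.4 -1.3  0.1]
gripped timber 7.4 [461.  320.5   5. ] w 0.466 f 40.0 [ 0.2 -0.9  0.9]
tuck 9.3 [399.9 200.  234.3] w 0.465 f 40.0 [ 0.5 -0.1 -1.6]
[-0.24  0.12 -0.31  2.04  0.04  0.99  0.02]
swung 10.8 [ 385.  -227.3  234.2] w 0.469 f 40.0 [-0.2  0.3 -0.2]
[ 0.75  0.12 -0.32  2.04  0.04  0.99  0.03]
pad_yellow [(0.61, 457.9, -322.7, 97.1, 50.0, 68.2)] [(0.58, array([ 457.1, -323.4,    6. ]))]
pad_green [(0.57, 543.3, -356.7, 96.2, 49.9, 66.7)] [(0.59, array([ 545.4, -359.7,    7.3]))]
plate [(0.76, 488.4, -370.1, 138.1, 81.0, -68.6), (0.59, 458.4, -324.8, 99.6, 48.8, 69.3), (0.45, 544.4, -358.4, 96.5, 49.4, 67.5)] [(0.64, array([ 498. , -335.7,   -0.6]))]
channel [(0.43, 513.0, -338.7, 117.9, 104.9, 68.1)] []
```

View pics/w2.png

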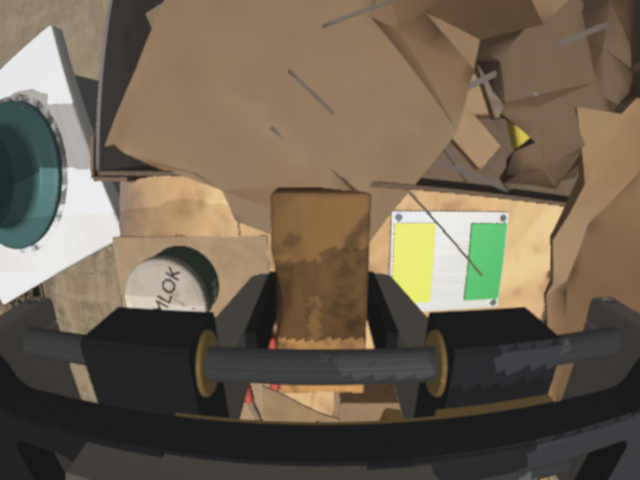

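The wrist picture shows the timber held squarely, with the yellow pad at (415,260), the green pad at (485,262), and a carton edge at about (550,265). Now placing the timber, then a look from above the plate.

```bash
cat >> h.py <<'E'
Y=np.array([457.7,-321.8]); G=np.array([542.9,-355.8]); YAW=r(-22.2)
def place(xy,z,w,up=110,yaw=YAW):
    robot.movep([*xy,z+60],down(yaw).as_rotvec()); robot.servo_line([*xy,z+8],feed=120); robot.servo_line([*xy,z+0.5],feed=25); st('down')
    grip(w); robot.hold(0.1); robot.servo_line([*xy,z+up],feed=150); st('up')
def platef(P):
    c=(Y+G)/2; u=np.array([np.cos(YAW),np.sin(YAW)]); d=np.asarray(P)-c; return np.c_[d@np.array([-u[1],u[0]]),d@u].round(0) # (left, back)
E
python3 - <<'E'
from h import *
ci=viewer.camera_info('wrist')
for z in (0,100,200): print(z,platef(toplane([[550,265],[565,210],[380,185],[575,195]],ci,z,1)).tolist())
place(Y,13,0.65,up=200); print(np.round(robot.observe()['joints'],2))
ci=viewer.camera_info('wrist'); save('wrist','w3'); print(world([0,0,0],ci))
for n in ['timber','pad_green','plate','channel']:
    print(n,rect(n,'wrist',ci),[(round(d['confidence'],2),world(d['at'],ci).round(1)) for d in viewer.pinpoint(n,'wrist')[:2]])
E
```

```text
0 [[-11.0, 151.0], [63.0, 164.0], [86.0, -85.0], [83.0, 180.0]]
100 [[22.0, 77.0], [78.0, 87.0], [95.0, -101.0], [93.0, 98.0]]
200 [[56.0, 3.0], [93.0, 10.0], [105.0, -117.0], [103.0, 17.0]]
down 13.1 [ 457.6 -321.8   13.5] w 0.47 f 40.0 [-0.   0.2 -0.8]
up 15.2 [ 457.2 -321.5  212.1] w 0.65 f 0.0 [-0.6 -0.6 -0.3]
[ 0.79  0.34 -0.29  1.82  0.11  1.    0.07]
[ 481.48270695 -260.76999521  383.06884036]
timber [(0.94, 455.1, -325.5, 106.4, 44.8, 68.3)] [(0.75, array([ 456.4, -323. ,   10.2]))]
pad_green [(0.73, 543.1, -357.2, 98.6, 49.1, 68.8)] [(0.95, array([ 546.4, -358.7,    5.3]))]
plate [(0.57, 518.5, -364.0, 97.2, 96.8, -25.5)] [(0.95, array([ 499.9, -337.4,    0.5]))]
channel [(0.7, 343.7, -293.3, 137.7, 76.3, 66.5)] [(0.98, array([ 355.7, -275.5,    2. ])), (0.18, array([ 456.2, -323.7,   11. ]))]
```

View pics/w3.png

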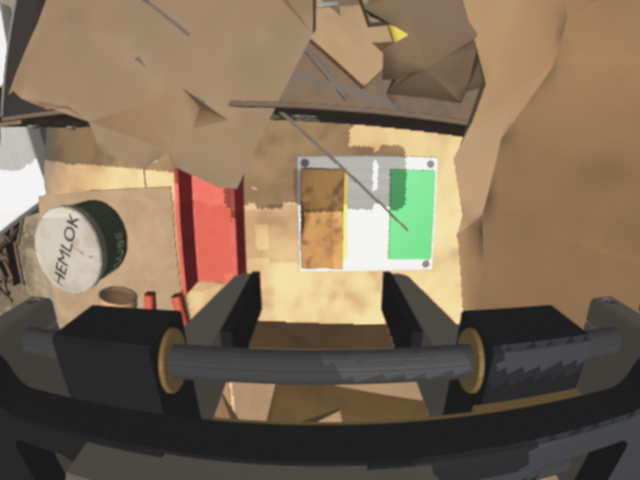

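```bash
python3 - <<'E'
from h import *
ci=viewer.camera_info('wrist')
print(platef([world([0,0,0],ci)[:2]]))
for z in (0,100,200): print(z,platef(toplane([[460,230],[460,180],[480,90],[480,240]],ci,z,1)).tolist())
E
```

```text
[[ 65. -47.]]
0 [[-18.0, 107.0], [37.0, 103.0], [138.0, 125.0], [-30.0, 133.0]]
100 [[3.0, 67.0], [44.0, 64.0], [119.0, 80.0], [-5.0, 86.0]]
200 [[25.0, 27.0], [52.0, 25.0], [100.0, 36.0], [20.0, 40.0]]
```

The timber sits centred on the yellow pad, shown at (322,218). The flap edge at px x≈460 triangulates to roughly z=135 above the green pad, so I'll descend there with a force guard. Next is the tube.

```bash
cat >> h.py <<'E'
QL=np.array([-0.50,0.12,0,2.04,0,np.pi-2.16,-0.9]); QR=np.array([0.58,0.12,0,2.04,0,np.pi-2.16,0.19])
def guard_down(xy,z0,z1,step=5,lim=10,feed=60):
    f0=np.array(robot.observe()['contact_force']); z=z0
    while z>z1:
        z=max(z1,z-step); robot.servo_line([*xy,z],feed=feed); f=np.array(robot.observe()['contact_force'])-f0
        if np.linalg.norm(f)>lim: print('STOP',z,f.round(1)); return False
    return True
E
python3 - <<'E'
from h import *
robot.goto_joints(QR); robot.goto_joints(QL); grip(1.0); st('left')
pick('square_tube',8,40); robot.movep([400,200,235],down(r(-18)).as_rotvec()); robot.goto_joints(QR); st('right')
robot.movep([*G,240],down(YAW).as_rotvec()); st('above G')
ci=viewer.camera_info('wrist'); im=save('wrist','w4'); print(world([0,0,0],ci).round(0))
E
```

```text
left 18.5 [415.4 188.8 230.4] w 1.001 f 0.0 [ 0.3  0.8 -0.3]
gripped square_tube 20.9 [400.7 218.4   8. ] w 0.342 f 40.0 [ 1.1  0.1 -0. ]
right 24.0 [ 363.  -276.4  230.2] w 0.345 f 40.0 [ 0.3 -0.3 -2.8]
above G 24.8 [ 542.  -354.9  239.4] w 0.346 f 40.0 [ 0.8 -0.6 -2.2]
[ 566. -294.  410.]
```

View pics/w4.png

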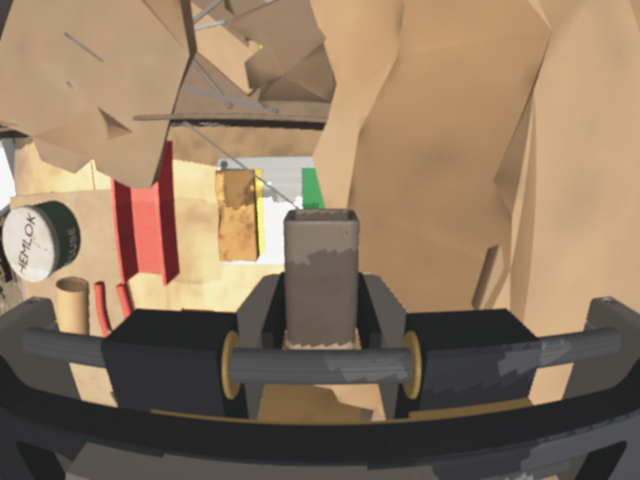

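The picture shows the tube held level. The carton flap edge runs near (318,180) and covers part of the green pad from above. I'll go down with the force guard to see whether the flap is solid.

```bash
python3 - <<'E'
from h import *
if guard_down(G,239,20,step=4,lim=7,feed=80):
    robot.servo_line([*G,16.5],feed=25); st('down'); grip(0.5); robot.hold(.1); robot.servo_line([*G,230],feed=150)
o=st('end')
E
```

```text
down 38.9 [ 542.8 -355.7   16.3] w 0.342 f 40.0 [ 0.4  0.4 -2.3]
end 40.9 [ 542.5 -355.5  228.9] w 0.501 f 0.0 [ 0.4 -0.4 -0.3]
```

No contact, so the flap is only visual. Now the white and blue blocks, drawing in low on the left.

```bash
python3 - <<'E'
from h import *
ci=viewer.camera_info('top'); viewer.read_camera('top')
robot.goto_joints(QR); robot.goto_joints(QL); grip(0.8)
pick('white_block',12,40); robot.servo_line([400,180,130],feed=250); robot.servo_line([400,200,235],feed=250); robot.goto_joints(QR); st('right')
ci=viewer.camera_info('wrist'); save('wrist','w5')
for n in ['timber','square_tube','white_block','pad_green']:
    print(n,rect(n,'wrist',ci),[(round(d['confidence'],2),world(d['at'],ci).round(1)) for d in viewer.pinpoint(n,'wrist')[:2]])
E
```

```text
gripped white_block 46.4 [496.6 172.7  12.1] w 0.351 f 40.0 [-0.   0.   1.3]
right 49.9 [ 362.9 -276.5  230.2] w 0.351 f 40.0 [-0.6  0.1 -1.7]
timber [(0.88, 458.0, -326.6, 106.1, 48.7, 67.9)] [(0.84, array([ 458.8, -322.1,    9.9]))]
square_tube [(0.82, 545.3, -361.1, 82.1, 46.4, 68.0)] [(0.83, array([ 543.6, -357.5,    7.4]))]
white_block [(0.94, 332.8, -348.0, 166.1, 85.1, 67.5)] [(0.6, array([ 361.5, -274.8,  220.2]))]
pad_green [(0.81, 552.9, -331.5, 47.4, 41.2, -21.0)] [(0.78, array([ 545.5, -361. ,    6.3]))]
```

View pics/w5.png

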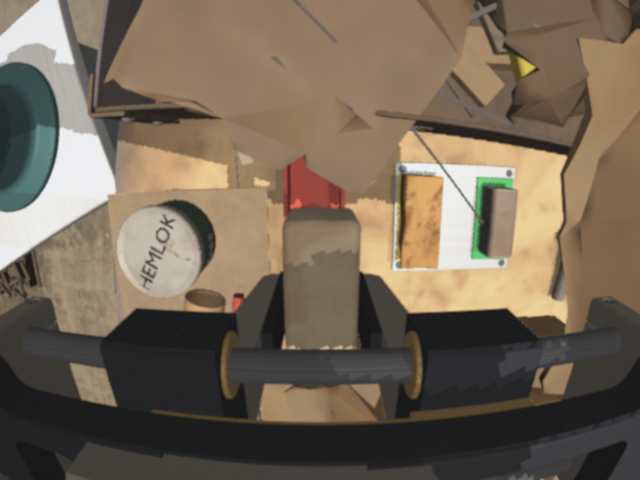

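The timber and tube sit squarely on their pads at (422,222) and (497,222), with the white block held. Placing the white block, then fetching and placing the blue.

```bash
python3 - <<'E'
from h import *
place(np.array([457.5,-323]),45,0.5,up=180)
robot.goto_joints(QR); robot.goto_joints(QL); grip(0.8)
pick('blue_block',7,40); robot.servo_line([400,200,150],feed=250); robot.servo_line([400,200,235],feed=250); robot.goto_joints(QR); st('right')
place(np.array([543,-357]),47,0.55,up=160)
robot.goto_joints(QR); grip(1.0); st('r')
ci=viewer.camera_info('wrist'); save('wrist','w6')
for n in ['white_block','blue_block','channel']:
    print(n,rect(n,'wrist',ci),[(round(d['confidence'],2),world(d['at'],ci).round(1)) for d in viewer.pinpoint(n,'wrist')[:2]])
E
```

```text
down 52.1 [ 457.5 -323.    45.5] w 0.344 f 40.0 [-0.2 -0.4 -1. ]
up 53.9 [ 457.  -322.6  224. ] w 0.501 f 0.0 [-0.3 -0.3 -0.6]
gripped blue_block 59.1 [546.1 286.3   7.1] w 0.39 f 40.0 [-0.3 -0.4  0.2]
right 62.9 [ 362.9 -276.5  230.1] w 0.387 f 40.0 [ 0.5 -0.3 -1.5]
down 64.8 [ 543.  -357.    47.5] w 0.385 f 40.0 [-0.6  0.1 -1.5]
up 66.5 [ 542.4 -356.6  205.9] w 0.548 f 0.0 [ 0.5  0.1 -0.7]
r 68.1 [ 362.4 -277.4  230.5] w 1.0 f 0.0 [ 0.9 -0.5  0.3]
white_block [(0.82, 462.9, -337.2, 93.8, 47.2, 67.8)] [(0.86, array([ 454.5, -320.6,   33.4]))]
blue_block [(0.95, 560.5, -376.2, 98.6, 59.2, 69.2), (0.27, 532.0, -352.5, 82.7, 29.0, 56.9)] [(0.89, array([ 539.3, -359.8,   42.3]))]
channel [(0.79, 348.9, -287.5, 147.3, 64.8, 67.4)] [(0.95, array([ 354.7, -274.5,   -0. ]))]
```

View pics/w6.png

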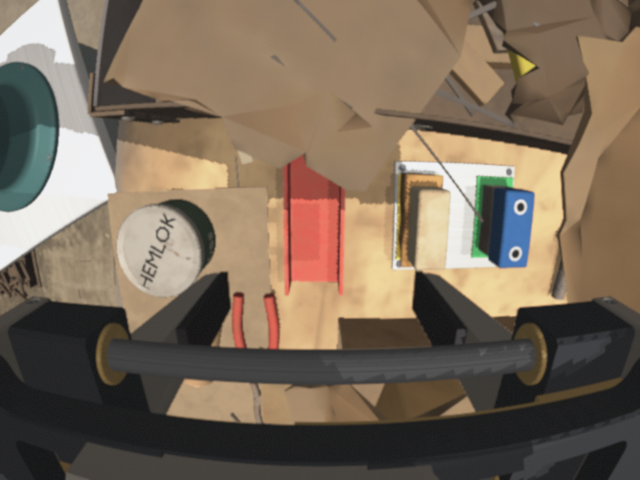

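White on timber at (432,228) and blue on tube at (512,228) both look well centred, and the channel is at (315,230). Next is the channel.

```bash
python3 - <<'E'
from h import *
v=viewer.read_camera('top'); ct=viewer.camera_info('top')
for n in ['white_block','blue_block','timber','square_tube']: print(n,[(round(d['confidence'],2),world(d['at'],ct).round(1)) for d in viewer.pinpoint(n,'top')[:1]])
PCS['channel']=(355,-275,67.4)
pick('channel',15,25); 
robot.servo_line([380,-270,240],feed=150); 
C=(500.3,-338.8); robot.movep([*C,235],down(YAW-np.pi/2).as_rotvec()); o=st('above'); print(np.round(o['joints'],2))
ci=viewer.camera_info('wrist'); save('wrist','w7'); print([(round(d['confidence'],2),world(d['at'],ci).round(1)) for d in viewer.pinpoint('channel','wrist')[:2]])
E
```

```text
white_block [(0.63, array([ 454.1, -322.3,   33.7]))]
blue_block [(0.9, array([ 542.1, -356.9,   41.5]))]
timber [(0.54, array([ 455.5, -324.2,   10.7]))]
square_tube [(0.48, array([ 541.5, -354.1,    6.8]))]
gripped channel 70.8 [ 355.2 -275.1   15.2] w 0.653 f 25.0 [0.1 0.9 3.8]
above 73.9 [ 499.9 -338.6  234.6] w 0.65 f 25.0 [-0.7 -0.1 -1.3]
[ 0.4   0.37  0.18  1.71 -0.07  1.07 -1.35]
[(0.79, array([ 500.3, -338.5,  221.7]))]
```

View pics/w7.png

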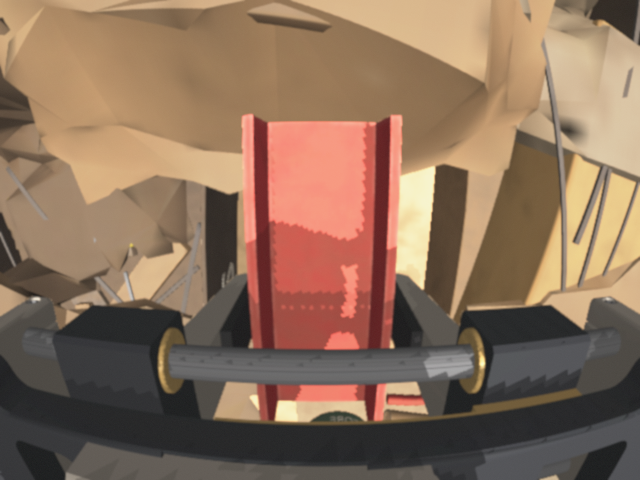

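The channel is held centred and straight along the plate, spanning (245–400, 120–400). Placing with the force guard.

```bash
python3 - <<'E'
from h import *
C=(500.3,-338.8)
if guard_down(C,234,94,step=7,lim=8,feed=90):
    print(guard_down(C,94,86.3,step=2,lim=8,feed=25)); st('down')
    grip(0.85); robot.hold(.2); robot.servo_line([*C,230],feed=120); robot.goto_joints(QR+[-0.5,0,0,0,0,0,0])
o=st('end'); ci=viewer.camera_info('top'); save('top','t8')
for n in ['channel','white_block','blue_block','timber','square_tube']: print(n,[(round(d['confidence'],2),world(d['at'],ci).round(1)) for d in viewer.pinpoint(n,'top')[:1]])
print(rect('channel','top',ci))
a=cv2.imread('pics/t8.png')[150:310,380:540]; s=save('side','s8')
b=cv2.imread('pics/s8.png')[290:450,200:360]; cv2.imwrite('pics/c8.png',cv2.resize(np.hstack([a,b]),None,fx=2.5,fy=2.5,interpolation=cv2.INTER_CUBIC))
E
```

```text
True
down 80.0 [ 500.4 -338.8   86.3] w 0.653 f 25.0 [ 0.  -0.1 -0.6]
end 83.4 [451.2 -70.3 230.4] w 0.855 f 0.0 [-0.4 -0.2  0.7]
channel [(0.83, array([ 497.3, -342.8,   73.8]))]
white_block []
blue_block [(0.48, array([ 544.2, -354.9,   37.4]))]
timber [(0.45, array([ 457.7, -319.9,    6.5]))]
square_tube [(0.45, array([ 539.4, -354.5,    5.5]))]
[(0.85, 496.9, -351.8, 153.3, 75.3, -21.4)]
```

View pics/c8.png

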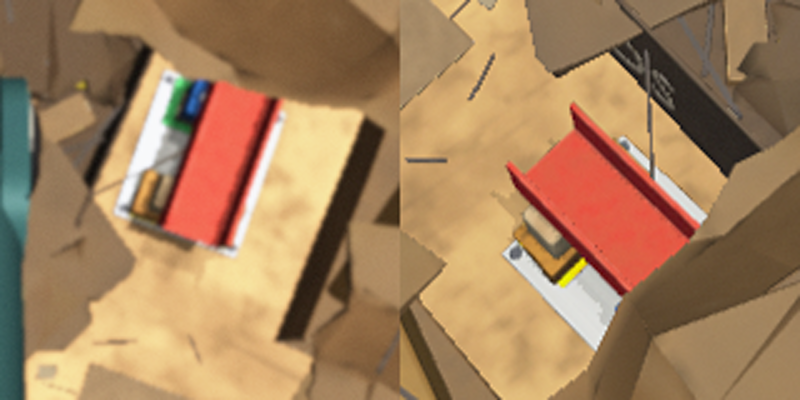

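The channel lies level across both piles and along the plate, with the timber and white block aligned beneath it. Handing in.

```bash
python3 -c "
from h import *
robot.hold(.3); print(robot.job_done())"
```

```text
the job is handed in; nothing more can be done
None
```

The red channel rests level and centred across both piles (timber with white block, tube with blue block), and I handed the job in at about 84 s of the 144 s limit; no verdict came back.

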